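Stack the rinsed honing sticks crosswise to dry

ROBOT

A 7-joint arm with a two-finger parallel gripper is mounted at the origin on the work surface. World frame = base frame: x ahead of the robot, y to its left, z up, the work surface at z = 0. Lengths are in m, angles in rad, forces in N, time in s.
With the tool pointing down it reaches from about 0.35 to 0.9 m from the base axis. Payload 8.1 kg.
Tool frame: the origin (TCP) lies at the very end of the fingers, on their centre line; the grasp point (between the pads) lies 19 mm behind it; z points along the fingers, y is the line along which they close (so a half turn about z gives the same grasp; the last joint's range is limited). The gripper opens to 92 mm and grips with 3 to 60 N. Pads are 19 mm wide; open, the fingers measure 130 mm over their backs; the gripper's body (75 mm by 190 mm) begins 47 mm behind the grasp point.
Start: joints at [1.241, 0.434, 0.025, 1.573, -0.012, 1.134, -0.075], TCP at [0.141, -0.609, 0.227] pointing down, gripper open.
Joint ranges: [-2.62, 2.62], [-0.44, 2.09], [-1.27, 1.32], [0.08, 2.57], [-1.32, 4.46], [0.12, 2], [-2.74, 2.74]. Speed limits (rad/s): [2.22, 2.22, 3.01, 3.01, 3.14, 3.14, 3.14].

INTERFACE

Orientations are given as a rotation vector (axis times angle).
In Python, from cell import arm gives the robot as it stands.
- The arm moves only by the tool carry_out, never from a script. Its argument "commands" is a list of rows, each a list of 7 numbers: the opening, from 0 (shut) to 1 (fully open), then the shift along the tool's x, y, z each as a share of 0.025 m, from -1 to 1, then the turn, a rotation vector about the tool's x, y, z each as a share of 0.1 rad, from -1 to 1. A call has 1 to 8 rows; each row shifts and turns the commanded pose from where the row before left it, along the tool's axes as they then stand; what a row does not reach is not made up. A row lasts 1/10 s, in which the tool goes at most 50 mm and 8.59 degrees, less where a joint would pass 70% of its speed; a pose out of reach is approached as far as the arm can. A call with a number of a shift or a turn outside -1 to 1 is refused whole. A call with a gripper value outside its range is refused whole. The fingers move at their own pace and stop on an object; "squeeze" is the grip in N (left out, the last holds). Time passes only in rows, so rows that do not move let the fingers close. It gives the time, the measured TCP pose, the force, the opening and the grip force at its end, in the units of the state.
- arm.observe(): the state, without advancing time (a new reading comes with each control period).
- arm.get_image(name): name is "scene" or "top" or "wrist"; returns a dict with "pixels" (480x640x3 uint8, red, green, blue), "range_z" (480x640 float32, m along the optical axis (not along the pixel's ray), 0 where there is no reading), "mtx" (3x3 intrinsics, pixels), "R" (3x3) and "t" (3): a world point X has camera coordinates R X + t; the wrist camera has in their place "tool_from_camera" (4x4, takes a point from camera to tool coordinates, whose origin is the TCP and whose axes are the flange's). Camera axes: x right, y down, z forward; pixel columns grow to the right and rows downward; lengths in m; the calibration is good to about 2 mm. A picture is of the moment at which its call begins: read the wrist's pose just before it.
- arm.sign_off(): hands the job in; it is judged then, once.
The state is a dict: "clock": time; "joints": joint angles; "dq": joint speeds; "joint_efforts": joint torques, N m; "position": TCP position; "ee_rot": TCP orientation; "force": force on the tool from outside, world axes, zero at the start; "ft_torque": the same for the moment, N m; "width": opening from 0.0 (shut) to 1.0 (fully open); "gripper_force": force on a finger pad.
Only numpy, scipy, OpenCV 4.12 (cv2) and the standard library are available. Lean on these libraries where they do the work, as an engineer would, in place of code of your own. Each camera call takes 0.05 s, during which the arm holds its last target. There are 200 camera calls.

TASK

Build up the drying tower of honing sticks on the dark board: lay the two pale sticks from the bench crosswise on the two grey ones, one at each end and flush with their ends. Slide back the jaw of the stone holder to free the red stick, and lay that on top, crosswise to the pale ones and midway along them. Keep the tower square and centred, set every stick down rather than dropping it, and leave the grey sticks and the other things on the bench where they are.

Things in the scene. Friction and masses are not known exactly. Their poses are not given: they have to be found in the camera images.
- drying_board: dark wooden board fixed to the bench, 150 x 150 x 10 mm thick; origin at the centre of its underside; x runs along the two grey sticks, y across them, z up
- stack (a point): centre of the drying board's top face, 10 mm above the bench, midway between the two grey sticks; axes as the board's; the tower stands centred on it
- base_left: dark grey honing stick, a stone bar 120 long (x) x 25 wide (y) x 14 thick (z) mm, about 90 g; origin at the centre of its underside. Lies flat, loose, on the drying board along the board's x, centred 46 mm to the +y side of the board's centre; its ends are 60 mm either side of the centre
- base_right: dark grey honing stick, a stone bar 120 long (x) x 25 wide (y) x 14 thick (z) mm, about 90 g; origin at the centre of its underside. As base_left, 46 mm to the -y side: with it the bottom layer of the tower, 117 mm over the outer edges
- stick_a: pale, nearly white honing stick, a stone bar 120 long (x) x 25 wide (y) x 14 thick (z) mm, about 90 g; origin at the centre of its underside. Lies flat on the bench
- stick_b: pale, nearly white honing stick, a stone bar 120 long (x) x 25 wide (y) x 14 thick (z) mm, about 90 g; origin at the centre of its underside. Lies flat on the bench; the same as stick_a, and either may go at either end
- top_stick: brick-red honing stick, a stone bar 120 long (x) x 25 wide (y) x 14 thick (z) mm, about 90 g; origin at the centre of its underside. Lies flat in the stone holder, along the holder's x, its underside 20 mm above the bench; the jaw's lip reaches 7 mm over its -x end, so that it cannot be lifted until the jaw is slid back
- holder: stone holder fixed to the bench: dark steel base 235 x 50 x 10 mm (x from -140 to +95 mm); on it a rubber-topped rail 110 x 16 x 10 mm that carries the red stick, a plain blue fixed jaw (44 wide, top at 40 mm) with its inner face at x = +61 mm, and the sliding jaw at the -x end; origin under the middle of the stick's place, x along the stick, z up
- jaw (a joint): travel of the sliding jaw in m along the holder's -x, 0 closed, 0.03 fully open; stiff (about 3 N) and stays where it is left; its lip is clear of the stick from about 0.01. The jaw is blue, 44 mm wide, its top 42 mm above the bench
- jaw_post (a point): centre of the top of the brass post on the sliding jaw, 70 mm above the bench; the post is 16 x 16 mm and stands 28 mm above the jaw: pinch or push it to slide the jaw
- wax_block: bystander: dark green block of wax, 32 x 32 x 36 mm; origin at the centre of its underside
- chisel: bystander: chisel with an amber handle, 255 mm long, 32 mm thick, lying on its side along its x (blade to +x); origin under the joint of handle and blade
- stub: bystander: worn red stub of a honing stick, 55 x 25 x 14 mm, not part of the tower; origin at the centre of its underside
- tin: bystander: aluminium tin, 68 mm across, 45 mm tall; origin at the centre of its underside
- scraper: bystander: steel scraper plate, 75 x 45 x 5 mm; origin at the centre of its underside
- jar: bystander: amber jar, 60 mm across, 75 mm tall; origin at the centre of its underside
There are look-alikes about, which are no part of the job. Leave any green or yellow look-alike of the stick_a alone.

How it is judged:
By the outcome, as a careful person would: the job done as asked, in the order asked, and still so for the second after the job is handed in, with the robot touching nothing.
It also fails if it takes over 72 s, if anything falls off the work surface, if the arm or the gripper's body presses on something with over 40 N, if the wrist force passes 120 N, or if a joint passes its speed limit or range.

## Working session

There is one attempt and no reset: what is moved stays moved. The work goes in short steps, Python scripts to look and compute and a tool call to move; the robot and the scene stay as the last step left them, time stands still between calls to the robot, and variables do not carry over. Pictures are saved under pics/ and viewed, at most 10 in all, crops included, and the job is handed in when it is done.

Besides the shell and the picture viewer there is one more tool, called by a JSON object that holds its "name" and its "arguments". carry_out: Moves the arm, as the interface text tells. Shift numbers are shares of 0.025 m and turn numbers shares of 0.1 rad, none past 1 either way. Its arguments: {"type":"object","properties":{"commands":{"type":"array"},"squeeze":{"type":"number"}},"required":["commands"]}

```bash
mkdir -p pics
cat > h.py <<'E'
import numpy as np, cv2
from cell import arm
def get(n):
    s=arm.observe(); d=arm.get_image(n); d['s']=s
    if n=='wrist':
        T=np.eye(4); T[:3,:3]=cv2.Rodrigues(np.array(s['ee_rot'],float))[0]; T[:3,3]=s['position']
        W=T@d['tool_from_camera']; d['R']=W[:3,:3].T; d['t']=-d['R']@W[:3,3]
    return d
def cloud(d):
    z=d['range_z']; v,u=np.indices(z.shape); K=d['mtx']
    c=np.stack([(u-K[0,2])/K[0,0]*z,(v-K[1,2])/K[1,1]*z,z],-1)
    p=(c-d['t'])@d['R']; p[z<=0]=np.nan; return p
def onplane(d,uv,h):
    uv=np.atleast_2d(uv).astype(float); r=np.c_[uv,np.ones(len(uv))]@np.linalg.inv(d['mtx']).T@d['R']
    o=-d['R'].T@d['t']; return o+r*((h-o[2])/r[:,2])[:,None]
def proj(d,X):
    c=np.atleast_2d(X)@d['R'].T+d['t']; q=c@d['mtx'].T; return q[:,:2]/q[:,2:]
def save(d,n): cv2.imwrite(f'pics/{n}.png',d['pixels'][:,:,::-1])
E
python3 - <<'E'
from h import *
for n in('scene','top'):
    d=get(n); save(d,n+'0'); np.savez(f'{n}0.npz',**{k:v for k,v in d.items() if k!='s'}); print(n,-d['R'].T@d['t'])
s=d['s']; print(s)
E
```

```text
scene [ 1.15609471 -0.36581567  1.32844082]
top [0.26491126 0.08238211 1.67269088]
{'clock': 0.05, 'joints': array([ 1.2413852 ,  0.43518661,  0.02498171,  1.5740507 , -0.01158923,
        1.13400136, -0.07508503]), 'dq': array([-0.0010491 ,  0.00164338, -0.00079369, -0.00096621,  0.00013569,
       -0.00024895, -0.0007619 ]), 'joint_efforts': array([ 2.51475474e-03, -6.69785428e+01,  9.88837145e-01, -3.15495086e+01,
       -6.05732272e-02,  3.75434838e-02,  7.41046188e-05]), 'position': array([ 0.14037305, -0.60853326,  0.22598562]), 'ee_rot': array([-3.11996501e+00, -3.55254827e-01,  4.98727456e-04]), 'force': array([-0.50286054,  0.24008416, -0.59998178]), 'ft_torque': array([ 0.00456058, -0.06422842,  0.01700563]), 'gripper_force': 0.0, 'width': 1.000570615315807}
```

View pics/scene0.png

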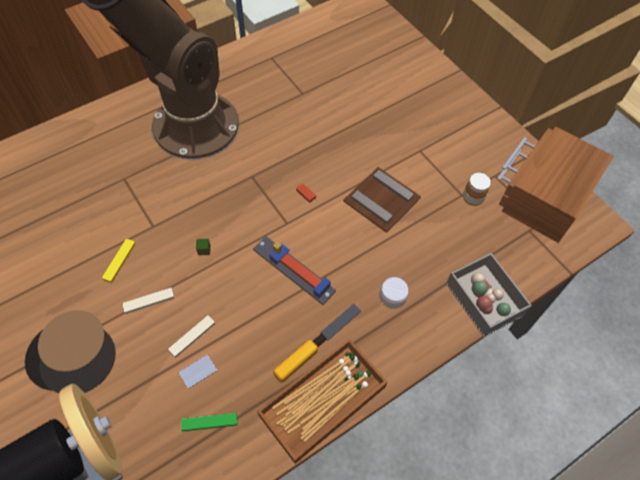

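View pics/top0.png

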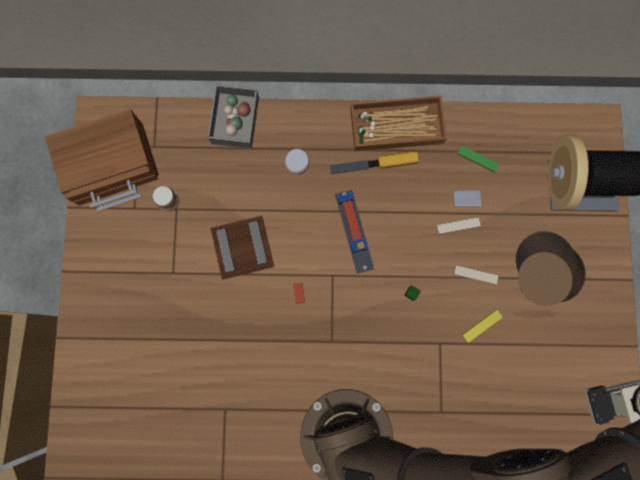

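The scene view shows the pale sticks at (148,300) and (191,335), the holder at (294,270) and the board at (382,198). In the top view the pale sticks are at (459,226) and (476,275), the holder at (353,230) with its brass post at about (360,244), and the board at (242,247) with the grey sticks at (225,250) and (258,243). Next I'll measure these from both views.

```bash
cat >> h.py <<'E'
def blobs(d,mask,win,amin=40):
    m=np.zeros(mask.shape,np.uint8); x0,y0,x1,y1=win; m[y0:y1,x0:x1]=mask[y0:y1,x0:x1]*255
    out=[]
    for c in cv2.findContours(m,cv2.RETR_EXTERNAL,cv2.CHAIN_APPROX_NONE)[0]:
        if cv2.contourArea(c)<amin: continue
        f=np.zeros_like(m); cv2.drawContours(f,[c],-1,255,-1); out.append((c[:,0,:],f>0))
    return out
def rect(d,c,h):
    p=onplane(d,c,h)[:,:2]; r=cv2.minAreaRect((p*1000).astype(np.float32))
    b=cv2.boxPoints(r); e=[b[1]-b[0],b[2]-b[1]]; e=max(e,key=np.linalg.norm)
    return np.array(r[0]),sorted(r[1]),np.degrees(np.arctan2(e[1],e[0]))%180
E
python3 - <<'E'
from h import *
np.set_printoptions(precision=1,suppress=True)
W={'top':dict(pale=(420,200,510,300),red=(330,180,375,250),grey=(205,210,280,285),brass=(345,230,375,255)),
   'scene':dict(pale=(110,270,230,370),red=(260,240,340,300),grey=(335,160,430,235),brass=(265,235,295,260))}
H=dict(pale=.014,red=.034,grey=.024,brass=.07)
for n in W:
    d=dict(np.load(n+'0.npz')); hsv=cv2.cvtColor(d['pixels'],cv2.COLOR_RGB2HSV).astype(int); h,s,v=hsv[...,0],hsv[...,1],hsv[...,2]; P=cloud(d)
    M=dict(pale=(v>150)&(s<75),red=((h<8)|(h>174))&(s>150)&(v>90),grey=(s<50)&(v>70),brass=(h>12)&(h<30)&(s>140)&(v>90))
    for k in M:
        for c,f in blobs(d,M[k],W[n][k],12):
            r=rect(d,c,H[k]); print(n,k,'ctr',r[0],'size',r[1],'ang',r[2],'px',c.mean(0),'z',1000*np.nanmedian(P[f][:,2]))
E
```

```text
top pale ctr [ 438.8 -357.9] size [24.450878143310547, 118.66705322265625] ang 77.25084 px [476.2 274.3] z 14.328113883297435
top pale ctr [ 576.9 -312.8] size [24.073253631591797, 119.18059539794922] ang 101.4295 px [458.5 225. ] z 13.91020823826634
top pale ctr [ 639.  -334.6] size [10.678553581237793, 54.60777282714844] ang 95.00992 px [466.4 203.8] z 4.926095450259967
top red ctr [583.7 -11.3] size [23.094993591308594, 108.07947540283203] ang 15.421359 px [351.7 220. ] z 33.68136670723562
top grey ctr [494.9 338.2] size [27.586591720581055, 121.36913299560547] ang 14.991448 px [224.8 250. ] z 23.264816118457695
top grey ctr [518.2 249.4] size [26.825029373168945, 121.65234375] ang 14.747983 px [257.4 242.7] z 23.6093401137031
scene pale ctr [ 645.4 -324.2] size [32.930503845214844, 76.63215637207031] ang 56.591873 px [200. 365.] z 3.5519088730562363
scene pale ctr [ 576.8 -310.4] size [25.659547805786133, 120.81022644042969] ang 101.45352 px [190.8 335.3] z 13.121811618176528
scene pale ctr [ 438.5 -354.7] size [26.363439559936523, 121.26048278808594] ang 77.30122 px [147.7 299.3] z 13.083418219864054
scene red ctr [581.  -11.6] size [24.968795776367188, 110.28947448730469] ang 15.571685 px [300.  270.1] z 33.2714655807481
scene grey ctr [520.  251.8] size [27.410661697387695, 120.3223876953125] ang 14.866186 px [371.5 205.7] z 23.079790297119075
scene grey ctr [496.8 341. ] size [27.120582580566406, 120.96260070800781] ang 14.745425 px [393.2 184.7] z 23.00590504578009
scene brass ctr [512.  -32.8] size [15.595471382141113, 22.936960220336914] ang 118.03607 px [276.8 246.2] z 67.65079213890043
```

```bash
cat >> h.py <<'E'
def go(x,y,z,yaw=None):
    "tool-frame shift (shares of 25 mm) to reach x,y,z [m] at the present yaw; turn (shares .1 rad) to yaw deg"
    s=arm.observe(); R=cv2.Rodrigues(np.array(s['ee_rot'],float))[0]; cy=np.degrees(np.arctan2(R[1,0],R[0,0]))
    print('pos',np.round(s['position'],4),'yaw',round(cy,2),'tilt',np.round(R[:2,2],4),'t',s['clock'],'F',np.round(s['force'],1),'w',round(s['width']*92,1),'g',round(s['gripper_force'],1))
    sh=R.T@(np.array([x,y,z])-s['position'])/.025; print(' shift now',np.round(sh,2))
    if yaw is not None:
        dy=(yaw-cy+90)%180-90; print(' turn z shares',round(-np.radians(dy)/.1,2))
        a=np.radians(cy+dy); R2=np.array([[np.cos(a),np.sin(a),0],[np.sin(a),-np.cos(a),0],[0,0,-1]])
        print(' shift after turn',np.round(R2.T@(np.array([x,y,z])-s['position'])/.025,2))
E
python3 - <<'E'
from h import *
d=dict(np.load('top0.npz')); P=cloud(d).reshape(-1,3)
for n,(a,b,c,e) in dict(all_near=(.1,.6,-.7,-.25),disc=(.35,.6,-.65,-.42)).items():
    k=P[(P[:,0]>a)&(P[:,0]<b)&(P[:,1]>c)&(P[:,1]<e)]
    for zt in(.05,.1,.15,.2,.3): q=k[k[:,2]>zt]; print(n,zt,len(q),q.min(0).round(2) if len(q) else'',q.max(0).round(2) if len(q) else '')
go(.4386,-.3563,.15,77.3)
E
```

```text
all_near 0.05 3315 [ 0.1  -0.66  0.14] [ 0.6  -0.25  0.82]
all_near 0.1 3315 [ 0.1  -0.66  0.14] [ 0.6  -0.25  0.82]
all_near 0.15 3314 [ 0.1  -0.66  0.15] [ 0.6  -0.25  0.82]
all_near 0.2 3313 [ 0.1  -0.66  0.23] [ 0.18 -0.25  0.82]
all_near 0.3 3269 [ 0.1  -0.64  0.3 ] [ 0.18 -0.25  0.82]
disc 0.05 2 [ 0.6  -0.58  0.14] [ 0.6  -0.56  0.15]
disc 0.1 2 [ 0.6  -0.58  0.14] [ 0.6  -0.56  0.15]
disc 0.15 1 [ 0.6  -0.56  0.15] [ 0.6  -0.56  0.15]
disc 0.2 0  
disc 0.3 0  
pos [ 0.1404 -0.6086  0.226 ] yaw 12.99 tilt [-0.0004  0.0014] t 0.1 F [ 0.   0.2 -1.2] w 92.1 g 0.0
 shift now [13.89 -7.15  3.05]
 turn z shares -11.22
 shift after turn [12.47  9.42  3.04]
```

{"name": "carry_out", "arguments": {"commands": [[1,1,-0.5,0.2,0,0,0],[1,1,-0.5,0.2,0,0,0],[1,1,-0.5,0.2,0,0,0],[1,1,-0.5,0.2,0,0,0],[1,1,-0.5,0.2,0,0,0],[1,1,-0.5,0.2,0,0,0],[1,1,-0.5,0.2,0,0,0],[1,1,-0.5,0.2,0,0,0]]}}

```text
clock: 0.9
position: [0.3135, -0.4656, 0.1862]
ee_rot: [-3.121, -0.355, 0.001]
force: [-0.3, 0.2, 0.2]
width: 1.0
gripper_force: 0.0
```

{"name": "carry_out", "arguments": {"commands": [[1,1,-0.5,0.2,0,0,-1],[1,0.9,0.1,0.2,0,0,-1],[1,0.9,0.1,0.2,0,0,-1],[1,0.8,0.2,0.2,0,0,-1],[1,0.8,0.2,0.2,0,0,-1],[1,0.6,0.2,0.2,0,0,-1],[1,0,0,0,0,0,-1],[1,0,0,0,0,0,-1]]}}

```text
clock: 1.7
position: [0.4319, -0.4165, 0.156]
ee_rot: [-2.731, -1.55, 0.0]
force: [0.2, -0.3, 1.1]
width: 0.997
gripper_force: 0.0
```

```bash
python3 -c "
from h import *
go(.4386,-.3563,.15,77.3)"
```

```text
pos [ 0.4319 -0.4165  0.156 ] yaw 59.14 tilt [-0.0009  0.001 ] t 1.7 F [ 0.2 -0.3  1.1] w 91.7 g 0.0
 shift now [ 2.2  -1.01  0.24]
 turn z shares -3.17
 shift after turn [ 2.41 -0.27  0.24]
```

{"name": "carry_out", "arguments": {"commands": [[1,0.75,-0.34,0.1,0,0,0],[1,0.75,-0.34,0.1,0,0,0],[1,0.7,-0.33,0,0,0,0],[1,0,0,0,0,0,-1],[1,0,0,0,0,0,-1],[1,0,0,0,0,0,-1],[1,0,0,0,0,0,-0.2],[1,0,0,0,0,0,0]]}}

```text
clock: 2.5
position: [0.4382, -0.3572, 0.1515]
ee_rot: [-2.457, -1.956, 0.0]
force: [-0.3, 0.1, -0.9]
width: 1.001
gripper_force: 0.0
```

```bash
cat >> h.py <<'E'
def look(kind,h,win=(0,0,640,480),name=None,amin=400,n='wrist'):
    d=get(n); hsv=cv2.cvtColor(d['pixels'],cv2.COLOR_RGB2HSV).astype(int); hh,s,v=hsv[...,0],hsv[...,1],hsv[...,2]; P=cloud(d)
    m=dict(pale=(v>140)&(s<75),red=((hh<8)|(hh>174))&(s>150)&(v>70),grey=(s<60)&(v>60),brass=(hh>12)&(hh<30)&(s>140)&(v>90))[kind]
    for c,f in blobs(d,m,win,amin):
        r=rect(d,c,h); print(n,kind,'ctr',np.round(r[0],1),'size',np.round(r[1],1),'ang',round(r[2],2),'px',c.min(0),c.max(0),'z',round(1000*np.nanmedian(P[f][:,2]),1))
    if name: save(d,name)
    return d
E
python3 -c "
from h import *
go(.4386,-.3563,.15,77.3)
look('pale',.014,name='w1')"
```

```text
pos [ 0.4382 -0.3572  0.1515] yaw 77.05 tilt [-0.0004  0.0004] t 2.5 F [-0.3  0.1 -0.9] w 92.1 g 0.0
 shift now [0.04 0.01 0.06]
 turn z shares -0.04
 shift after turn [0.04 0.01 0.06]
wrist pale ctr [ 291.9 -563.2] size [ 65.8 448.5] ang 166.98 px [  0 425] [444 479] z 266.7
wrist pale ctr [ 542.7 -445.5] size [24.7 72.6] ang 127.5 px [425 270] [497 307] z 178.2
wrist pale ctr [ 306.1 -391.1] size [23.8 73.3] ang 23.59 px [138 270] [210 307] z 178.5
wrist pale ctr [ 438.6 -356.4] size [ 24.8 120.2] ang 77.05 px [302 146] [333 289] z 15.4
wrist pale ctr [ 652.6 -338.6] size [43.7 73.3] ang 91.03 px [550  83] [612 190] z 6.5
wrist pale ctr [ 577.1 -311.7] size [ 26.1 120.1] ang 102.18 px [437  42] [517 202] z 15.4
```

View pics/w1.png

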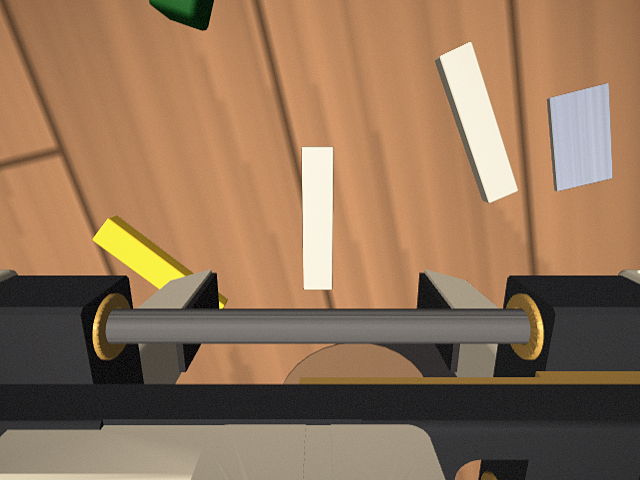

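The wrist view shows the pale stick centred at about (318,218), with the other pale stick at (477,122) and the yellow look-alike at (160,260), out of the way. The stick's size and position agree with the earlier views, so I'll go down.

{"name": "carry_out", "arguments": {"commands": [[0.5,0.02,0.02,1,0,0,0],[0.5,0,0,1,0,0,0],[0.5,0,0,1,0,0,0],[0.5,0,0,1,0,0,0],[0.5,0,0,1,0,0,0],[0.5,0,0,0.7,0,0,0],[0.5,0,0,0,0,0,0]]}}

```text
clock: 3.25
position: [0.4375, -0.3558, 0.007]
ee_rot: [-2.454, -1.955, 0.002]
force: [0.2, -0.2, 0.5]
width: 0.512
gripper_force: 0.0
```

```bash
python3 -c "
from h import *
go(.4386,-.3564,.003,77.05)"
```

```text
pos [ 0.4375 -0.3558  0.007 ] yaw 77.07 tilt [-0.0036  0.0023] t 3.25 F [ 0.2 -0.2  0.5] w 47.1 g 0.0
 shift now [-0.01  0.05  0.16]
 turn z shares 0.0
 shift after turn [-0.01  0.05  0.16]
```

{"name": "carry_out", "arguments": {"commands": [[0.5,0,0.03,0.15,0,0,0],[0.1,0,0,0,0,0,0],[0.1,0,0,0,0,0,0],[0.1,0,0,0,0,0,0],[0.1,0,0,0,0,0,0]], "squeeze": 25}}

```text
clock: 3.75
position: [0.4401, -0.3572, 0.0062]
ee_rot: [2.455, 1.958, 0.0]
force: [-0.9, 0.8, 4.5]
width: 0.269
gripper_force: 25.0
```

```bash
python3 -c "
from h import *
go(.4386,-.3564,.003,77.05)"
```

```text
pos [ 0.4401 -0.3572  0.0062] yaw 77.15 tilt [ 0.0008 -0.0008] t 3.75 F [-0.9  0.8  4.5] w 24.8 g 25.0
 shift now [ 0.02 -0.06  0.13]
 turn z shares 0.02
 shift after turn [ 0.02 -0.06  0.13]
```

{"name": "carry_out", "arguments": {"commands": [[0.1,0,0,-0.5,0,0,0],[0.1,0,0,-0.9,0,0,0],[0.1,0,0,-1,0,0,0],[0.1,0,0,-1,0,0,-0.97],[0.1,0,0,-1,0,0,-0.97],[0.1,0,0,-1,0,0,-0.97],[0.1,0,0,-1,0,0,-0.97],[0.1,0,0,-1,0,0,-0.97]]}}

```text
clock: 4.55
position: [0.4395, -0.3567, 0.1925]
ee_rot: [1.908, 2.495, -0.0]
force: [-0.1, -0.5, -1.8]
width: 0.269
gripper_force: 25.0
```

{"name": "carry_out", "arguments": {"commands": [[0.1,0.8,0.3,0,0,0,0],[0.1,0.95,0.37,0,0,0,0],[0.1,0.95,0.37,0,0,0,0],[0.1,0.95,0.37,0,0,0,0],[0.1,0.95,0.37,0,0,0,0],[0.1,0.95,0.37,0,0,0,0],[0.1,0.95,0.37,0,0,0,0],[0.1,0.95,0.37,0,0,0,0]]}}

```text
clock: 5.35
position: [0.4613, -0.1573, 0.1913]
ee_rot: [1.913, 2.491, -0.0]
force: [1.0, 0.7, 0.0]
width: 0.266
gripper_force: 25.0
```

{"name": "carry_out", "arguments": {"commands": [[0.1,0.95,0.37,0,0,0,0],[0.1,0.95,0.37,0,0,0,0],[0.1,0.95,0.37,0,0,0,0],[0.1,0.95,0.37,0,0,0,0],[0.1,0.95,0.37,0,0,0,0],[0.1,0.95,0.37,0,0,0,0],[0.1,0.95,0.37,0,0,0,0],[0.1,0.95,0.37,0,0,0,0]]}}

```text
clock: 6.15
position: [0.4838, 0.0453, 0.1913]
ee_rot: [1.913, 2.491, -0.0]
force: [0.2, 0.5, -1.6]
width: 0.268
gripper_force: 25.0
```

{"name": "carry_out", "arguments": {"commands": [[0.1,0.95,0.37,0,0,0,0],[0.1,0.95,0.37,0,0,0,0],[0.1,0.9,0.37,0,0,0,0],[0.1,0.5,0.2,0,0,0,0],[0.1,0,0,0,0,0,0],[0.1,0,0,0,0,0,0]]}}

```text
clock: 6.75
position: [0.4942, 0.1315, 0.1905]
ee_rot: [1.914, 2.491, -0.001]
force: [0.1, 1.0, -0.8]
width: 0.271
gripper_force: 25.0
```

```bash
python3 -c "
from h import *
go(.5075,.2955,.2,104.85)
look('grey',.024,name='w2')"
```

```text
pos [0.4942 0.1315 0.1905] yaw 104.94 tilt [-0.0003 -0.001 ] t 6.75 F [ 0.1  1.  -0.8] w 24.9 g 25.0
 shift now [ 6.2   2.2  -0.39]
 turn z shares 0.02
 shift after turn [ 6.21  2.2  -0.38]
wrist grey ctr [874.9 -64. ] size [27.6 76.5] ang 14.92 px [571 459] [639 479] z 269.4
wrist grey ctr [ 516.9 -132.3] size [ 80.1 613.1] ang 14.92 px [  0 419] [562 479] z 305.4
wrist grey ctr [335.  -32.1] size [123.8 254.1] ang 13.75 px [  0 270] [248 383] z 280.9
wrist grey ctr [712.2  92.5] size [162.1 261.1] ang 13.11 px [387 229] [639 384] z 274.5
wrist grey ctr [510.3  73.8] size [120.2 216.6] ang 104.9 px [257 159] [379 376] z 200.3
wrist grey ctr [519.1 251.5] size [ 25.  119.4] ang 14.35 px [311  66] [458  99] z 25.3
```

View pics/w2.png

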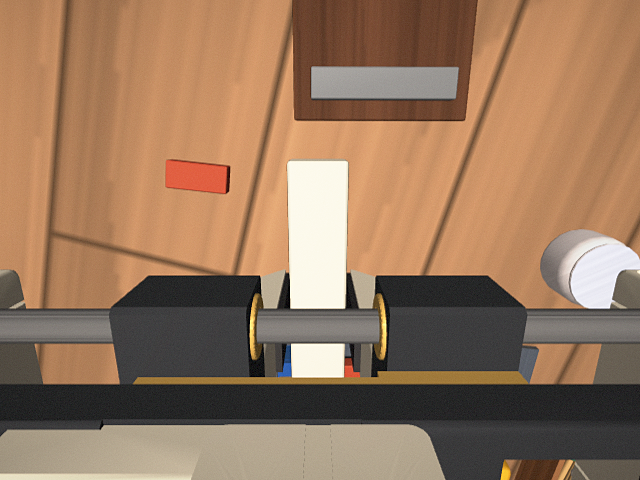

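The wrist view shows the held stick from (318,160) downward. The near grey stick is at about (384,82), and the far one is out of view above. I'll go up and forward to see both.

{"name": "carry_out", "arguments": {"commands": [[0.1,0.6,0.6,-1,0,0,0],[0.1,0.6,0.8,-1,0,0,0],[0.1,0.5,0.7,-1,0,0,0],[0.1,0,0,0,0,0,0],[0.1,0,0,0,0,0,0]]}}

```text
clock: 7.3
position: [0.5342, 0.1858, 0.2652]
ee_rot: [1.915, 2.49, -0.001]
force: [0.7, -0.3, -1.0]
width: 0.27
gripper_force: 25.0
```

```bash
python3 -c "
from h import *
go(.5075,.2955,.2,104.85)
d=look('grey',.024,win=(150,0,640,240),name='w3')
h=cv2.cvtColor(d['pixels'],cv2.COLOR_RGB2HSV)
P=cloud(d)
# held stick: pale pixels
m=(h[...,2]>140)&(h[...,1]<75)&(P[...,2]>.15)&(P[...,2]<.32)
for c,f in blobs(d,m,(150,0,500,265),200):
    z=np.nanmedian(P[f][:,2]); r=rect(d,c,z); print('held top z',z,np.round(r[0],1),r[1],r[2],'px',c.min(0),c.max(0)); 
"
```

```text
pos [0.5342 0.1858 0.2652] yaw 104.88 tilt [-0.0001 -0.0008] t 7.3 F [ 0.7 -0.3 -1. ] w 24.8 g 25.0
 shift now [4.52 0.1  2.6 ]
 turn z shares 0.01
 shift after turn [4.52 0.09 2.61]
wrist grey ctr [534.8 185.1] size [65.4 88.2] ang 104.82 px [287 159] [348 239] z 274.3
wrist grey ctr [518.3 251.6] size [ 24.2 119.8] ang 14.82 px [261 123] [376 147] z 25.3
wrist grey ctr [834.6 332.8] size [ 97.3 121.7] ang 84.4 px [561  67] [639 207] z 29.7
wrist grey ctr [495.1 340.1] size [ 24.8 119.8] ang 14.81 px [257  24] [380  52] z 25.2
held top z 0.27433520853546395 [524.9 223.3] [24.555038452148438, 44.22926712036133] 104.81805 px [287 159] [348 264]
```

View pics/w3.png

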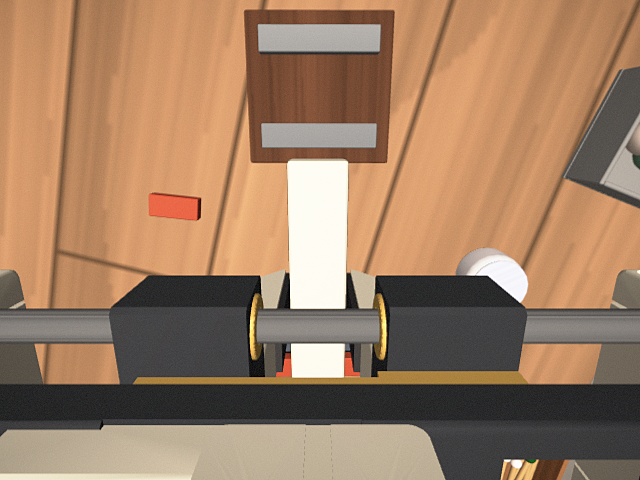

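The view shows both grey sticks, at (319,38) and (319,135), square on the board. They put the board centre at (506.9, 295.8) mm with yaw 14.8°. The far end of the held stick is at (318,160).

```bash
python3 -c "
from h import *
go(.5530,.3074,.0302,104.8)"
```

```text
pos [0.5336 0.1851 0.2645] yaw 104.86 tilt [-0.0014 -0.0017] t 7.35 F [ 0.1 -0.3 -0.5] w 24.6 g 25.0
 shift now [4.54 2.02 9.36]
 turn z shares 0.01
 shift after turn [4.53 2.   9.37]
```

{"name": "carry_out", "arguments": {"commands": [[0.1,0.9,0.4,0.5,0,0,0],[0.1,0.9,0.4,1,0,0,0],[0.1,0.9,0.4,1,0,0,0],[0.1,0.9,0.4,1,0,0,0],[0.1,0.9,0.4,1,0,0,0.01],[0.1,0,0,1,0,0,0],[0.1,0,0,1,0,0,0],[0.1,0,0,1,0,0,0]]}}

```text
clock: 8.15
position: [0.5525, 0.3064, 0.0756]
ee_rot: [-1.916, -2.49, 0.005]
force: [0.2, -0.8, -1.3]
width: 0.269
gripper_force: 25.0
```

{"name": "carry_out", "arguments": {"commands": [[0.1,0,0,0.8,0,0,0],[0.1,0,0,0.4,0,0,0],[0.1,0,0,0,0,0,0],[0.1,0,0,0,0,0,0]]}}

```text
clock: 8.55
position: [0.5535, 0.3082, 0.0484]
ee_rot: [1.915, 2.49, -0.0]
force: [-0.4, 0.7, -0.3]
width: 0.27
gripper_force: 25.0
```

```bash
python3 -c "
from h import *
go(.5530,.3074,.0302,104.8)"
```

```text
pos [0.5535 0.3082 0.0484] yaw 104.86 tilt [ 0.     -0.0001] t 8.55 F [-0.4  0.7 -0.3] w 24.9 g 25.0
 shift now [-0.02 -0.03  0.73]
 turn z shares 0.01
 shift after turn [-0.02 -0.03  0.73]
```

{"name": "carry_out", "arguments": {"commands": [[0.1,-0.02,-0.03,0.3,0,0,0.01],[0.1,0,0,0.2,0,0,0],[0.1,0,0,0,0,0,0],[0.1,0,0,0,0,0,0]]}}

```text
clock: 8.95
position: [0.5528, 0.308, 0.0355]
ee_rot: [1.916, 2.49, -0.0]
force: [-0.1, -0.4, -1.0]
width: 0.271
gripper_force: 25.0
```

```bash
python3 -c "
from h import *
go(.5530,.3074,.0302,104.8)"
```

```text
pos [0.5528 0.308  0.0355] yaw 104.84 tilt [ 0.     -0.0001] t 8.95 F [-0.1 -0.4 -1. ] w 24.9 g 25.0
 shift now [-0.02  0.    0.21]
 turn z shares 0.01
 shift after turn [-0.02  0.    0.21]
```

{"name": "carry_out", "arguments": {"commands": [[0.1,-0.02,0,0.1,0,0,0],[0.1,0,0,0.06,0,0,0],[0.1,0,0,0.04,0,0,0],[0.1,0,0,0,0,0,0]]}}

```text
clock: 9.35
position: [0.5529, 0.3075, 0.0304]
ee_rot: [1.916, 2.49, -0.0]
force: [-0.4, 0.5, -0.4]
width: 0.267
gripper_force: 25.0
```

{"name": "carry_out", "arguments": {"commands": [[0.1,0,0,0.04,0,0,0],[0.1,0,0,0,0,0,0]]}}

```text
clock: 9.55
position: [0.553, 0.3075, 0.0302]
ee_rot: [1.916, 2.489, 0.0]
force: [-2.3, -1.9, 7.4]
width: 0.268
gripper_force: 25.0
```

Contact shows on the force reading at the expected height, so I'll release.

{"name": "carry_out", "arguments": {"commands": [[0.32,0,0,-0.02,0,0,0],[0.45,0,0,0,0,0,0],[0.45,0,0,0,0,0,0],[0.45,0,0,-0.3,0,0,0],[0.45,0,0,-0.8,0,0,0],[0.45,0,0,-1,0,0,0],[0.45,0,0,-1,0,0,0],[0.45,0,0,-1,0,0,0]]}}

```text
clock: 10.35
position: [0.5528, 0.3076, 0.1339]
ee_rot: [-1.916, -2.49, -0.0]
force: [0.1, 0.5, 0.0]
width: 0.45
gripper_force: 0.0
```

{"name": "carry_out", "arguments": {"commands": [[0.5,-1,0,-1,0,0,0],[0.5,-1,0,-1,0,0,0],[0.5,-1,0,0,0,0,0],[0.5,-0.6,-0.5,0,0,0,0],[0.5,0,-0.5,0,0,0,0],[0.5,0,0,0,0,0,0]]}}

```text
clock: 10.95
position: [0.5508, 0.2134, 0.183]
ee_rot: [1.916, 2.489, -0.001]
force: [-0.7, 1.0, 0.2]
width: 0.502
gripper_force: 0.0
```

```bash
python3 -c "
from h import *
look('pale',.038,win=(150,0,560,265),name='w4'); d=look('grey',.024,win=(150,0,560,265))
go(.577,-.3117,.15,102.2)"
```

```text
wrist pale ctr [509.4 296.4] size [116.9 120.1] ang 104.75 px [213  19] [370 183] z 26.2
wrist grey ctr [508.1 296.9] size [122.  124.3] ang 104.73 px [211  21] [368 183] z 26.1
pos [0.5521 0.2145 0.183 ] yaw 104.86 tilt [0.0008 0.0004] t 11.05 F [ 0.4 -0.3  0.3] w 46.3 g 0.0
 shift now [-20.6   -4.44   1.31]
 turn z shares 0.46
 shift after turn [-20.78  -3.47   1.32]
```

View pics/w4.png

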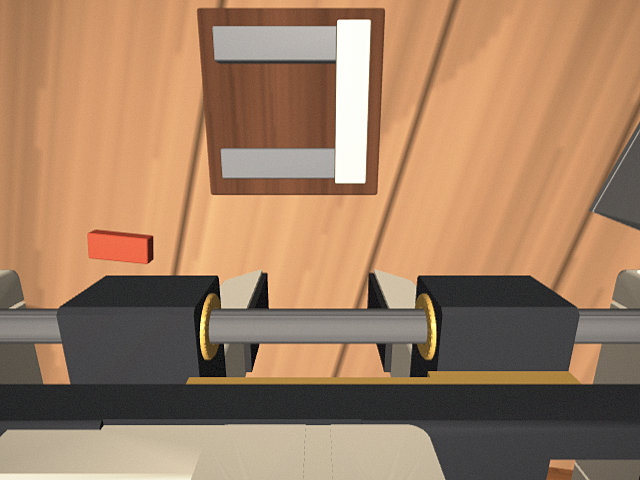

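The placed stick sits square at (353,100), at the far end and flush with the grey sticks. On to the second pale stick.

{"name": "carry_out", "arguments": {"commands": [[0.5,-0.8,-0.2,0,0,0,0],[0.5,-1,-0.21,0,0,0,0],[0.5,-1,-0.21,0,0,0,0],[0.5,-1,-0.21,0,0,0,0],[0.5,-1,-0.21,0,0,0,0],[0.5,-1,-0.21,0,0,0,0],[0.5,-1,-0.21,0,0,0,0],[0.5,-1,-0.21,0,0,0,0]]}}

```text
clock: 11.85
position: [0.5622, 0.0146, 0.1827]
ee_rot: [1.915, 2.49, 0.001]
force: [0.2, -0.5, 1.2]
width: 0.498
gripper_force: 0.0
```

{"name": "carry_out", "arguments": {"commands": [[0.5,-1,-0.21,0,0,0,0],[0.5,-1,-0.21,0,0,0,0],[0.5,-1,-0.21,0,0,0,0],[0.5,-1,-0.21,0,0,0,0],[0.5,-1,-0.21,0,0,0,0],[0.5,-1,-0.21,0,0,0,0],[0.5,-1,-0.21,0,0,0,0],[0.5,-1,-0.21,0,0,0,0]]}}

```text
clock: 12.65
position: [0.573, -0.1898, 0.1826]
ee_rot: [1.915, 2.49, 0.001]
force: [0.9, -0.4, -0.5]
width: 0.501
gripper_force: 0.0
```

{"name": "carry_out", "arguments": {"commands": [[0.5,-1,-0.21,0.3,0,0,0],[0.5,-1,-0.22,0.3,0,0,0],[0.5,-1,-0.22,0.3,0,0,0],[0.5,-1,-0.22,0.3,0,0,0.3],[0.5,-0.8,-0.2,0.1,0,0,0.2],[0.5,0,0,0,0,0,0],[0.5,0,0,0,0,0,0]]}}

```text
clock: 13.35
position: [0.5765, -0.312, 0.15]
ee_rot: [-1.978, -2.44, -0.001]
force: [-0.3, -0.6, 0.7]
width: 0.502
gripper_force: 0.0
```

```bash
python3 -c "
from h import *
d=look('pale',.014,win=(150,0,500,310))
go(.577,-.3117,.0055,102)"
```

```text
wrist pale ctr [ 521.3 -382.4] size [27.7 46.1] ang 79.3 px [220 270] [261 308] z 174.7
wrist pale ctr [ 654.8 -336.7] size [44.8 74. ] ang 90.35 px [374 223] [438 308] z 6.9
wrist pale ctr [ 577.2 -310.8] size [ 24.2 119.8] ang 101.27 px [303 146] [334 289] z 15.5
pos [ 0.5768 -0.311   0.1502] yaw 102.02 tilt [0.0006 0.0008] t 13.4 F [0.5 0.6 0.3] w 46.1 g 0.0
 shift now [-0.03 -0.    5.79]
 turn z shares 0.0
 shift after turn [-0.03  0.    5.79]
```

{"name": "carry_out", "arguments": {"commands": [[0.42,0,0.02,1,0,0,0.1],[0.42,0,0,1,0,0,0],[0.42,0,0,1,0,0,0],[0.42,0,0,1,0,0,0],[0.42,0,0,0.9,0,0,0],[0.42,0,0,0.6,0,0,0],[0.42,0,0,0.2,0,0,0],[0.42,0,0,0,0,0,0]]}}

```text
clock: 14.2
position: [0.5769, -0.3113, 0.0075]
ee_rot: [-1.989, -2.431, -0.0]
force: [0.3, -0.4, 0.6]
width: 0.417
gripper_force: 0.0
```

```bash
python3 -c "
from h import *
go(.5772,-.3109,.0055,101.4)"
```

```text
pos [ 0.5769 -0.3113  0.0075] yaw 101.44 tilt [-0.0002  0.0004] t 14.2 F [ 0.3 -0.4  0.6] w 38.3 g 0.0
 shift now [0.01 0.01 0.08]
 turn z shares 0.01
 shift after turn [0.01 0.01 0.08]
```

{"name": "carry_out", "arguments": {"commands": [[0.42,0,0,0.06,0,0,0],[0.1,0,0,0,0,0,0],[0.1,0,0,0,0,0,0],[0.1,0,0,0,0,0,0],[0.1,0,0,0,0,0,0]], "squeeze": 25}}

```text
clock: 14.7
position: [0.5771, -0.3122, 0.0067]
ee_rot: [1.989, 2.43, 0.0]
force: [-0.6, 0.2, 5.6]
width: 0.268
gripper_force: 25.0
```

{"name": "carry_out", "arguments": {"commands": [[0.1,0,0,-0.5,0,0,0],[0.1,0,0,-0.9,0,0,0],[0.1,0,0,-1,0,0,0],[0.1,0,0,-1,0,0,0],[0.1,0,0,-1,0,0,0],[0.1,0,0,-1,0,0,-0.2],[0.1,0,0,-1,0,0,-0.2],[0.1,0,0,-1,0,0,-0.2]]}}

```text
clock: 15.5
position: [0.5764, -0.3117, 0.1926]
ee_rot: [-1.915, -2.491, -0.0]
force: [-0.3, 0.2, -1.4]
width: 0.268
gripper_force: 25.0
```

```bash
python3 -c "
from h import *
go(.480,.173,.26,104.8)"
```

```text
pos [ 0.5764 -0.3117  0.1926] yaw 104.89 tilt [-0.      0.0001] t 15.5 F [-0.3  0.2 -1.4] w 24.6 g 25.0
 shift now [19.73  1.26 -2.69]
 turn z shares 0.02
 shift after turn [19.73  1.22 -2.69]
```

{"name": "carry_out", "arguments": {"commands": [[0.1,0.8,0.06,-0.1,0,0,0],[0.1,1,0.06,-0.1,0,0,0],[0.1,1,0.06,-0.1,0,0,0],[0.1,1,0.06,-0.1,0,0,0],[0.1,1,0.06,-0.1,0,0,0],[0.1,1,0.06,-0.1,0,0,0],[0.1,1,0.06,-0.1,0,0,0],[0.1,1,0.06,-0.1,0,0,0]]}}

```text
clock: 16.3
position: [0.5378, -0.1192, 0.2117]
ee_rot: [1.916, 2.49, -0.0]
force: [0.4, 0.0, -0.9]
width: 0.27
gripper_force: 25.0
```

{"name": "carry_out", "arguments": {"commands": [[0.1,1,0.06,-0.1,0,0,0],[0.1,1,0.06,-0.1,0,0,0],[0.1,1,0.06,-0.1,0,0,0],[0.1,1,0.06,-0.1,0,0,0],[0.1,1,0.06,-0.1,0,0,0],[0.1,1,0.06,-0.1,0,0,0],[0.1,1,0.06,-0.2,0,0,0],[0.1,1,0.06,-0.3,0,0,0]]}}

```text
clock: 17.1
position: [0.4979, 0.077, 0.2389]
ee_rot: [-1.916, -2.49, 0.001]
force: [-0.0, 0.4, -1.6]
width: 0.268
gripper_force: 25.0
```

{"name": "carry_out", "arguments": {"commands": [[0.1,1,0.06,-0.3,0,0,0],[0.1,1,0.06,-0.3,0,0,0],[0.1,1,0.06,0,0,0,0],[0.1,0.7,0.06,0,0,0,0],[0.1,0.2,0,0,0,0,0],[0.1,0,0,0,0,0,0],[0.1,0,0,0,0,0,0]]}}

```text
clock: 17.8
position: [0.4798, 0.1707, 0.2534]
ee_rot: [1.917, 2.488, -0.001]
force: [-0.2, -0.0, -0.8]
width: 0.266
gripper_force: 25.0
```

```bash
python3 -c "
from h import *
d=get('wrist'); h=cv2.cvtColor(d['pixels'],cv2.COLOR_RGB2HSV); P=cloud(d); v=h[...,2];s=h[...,1]; z=P[...,2]
for nm,m,hh in(('pale',(s<75)&(v>140)&(z>.034)&(z<.05),.038),('grey',(s<75)&(v>60)&(z>.02)&(z<.033),.024),('held',(v>140)&(s<75)&(z>.15)&(z<.32),None)):
    for c,f in blobs(d,m,(150,0,560,265),200):
        H=hh or np.nanmedian(z[f])-.0014; r=rect(d,c,H); print(nm,H,np.round(r[0],1),np.round(r[1],1),round(r[2],2),c.min(0),c.max(0))
save(d,'w5'); go(.4608,.2836,.0305,104.8)"
```

```text
pale 0.038 [553.6 307.9] [ 24.6 118.5] 104.78 [413  14] [448 149]
grey 0.024 [504.1 265.5] [61.9 97.1] 14.18 [316  84] [415 149]
grey 0.024 [488.7 323.9] [56.6 97. ] 14.95 [316  17] [419  82]
held 0.26078695829679294 [470.6 208. ] [24.7 45.2] 104.76 [287 158] [347 264]
pos [0.4799 0.1704 0.2534] yaw 104.74 tilt [-0.0002 -0.0009] t 17.85 F [-0.4 -0.4 -1.2] w 24.7 g 25.0
 shift now [4.58 0.42 8.91]
 turn z shares -0.01
 shift after turn [4.57 0.42 8.92]
```

View pics/w5.png

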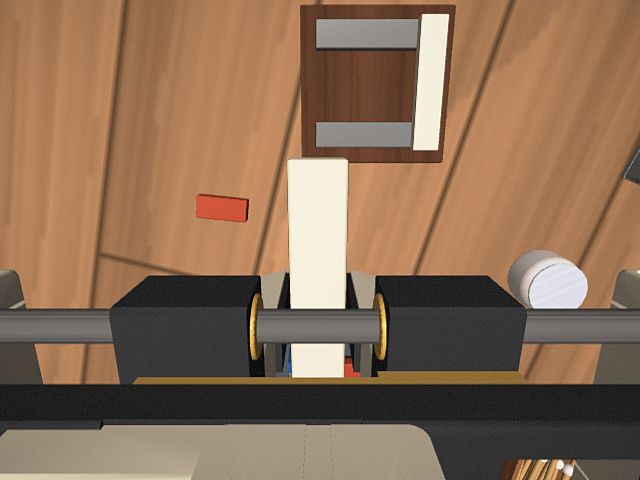

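The view shows the first pale stick square at (432,82), and the held one with its end at (318,160). I'll place the second at the near end.

{"name": "carry_out", "arguments": {"commands": [[0.1,0.9,0.09,0.5,0,0,0],[0.1,0.9,0.09,1,0,0,0],[0.1,0.9,0.09,1,0,0,0],[0.1,0.9,0.09,1,0,0,0],[0.1,0.9,0.09,1,0,0,0],[0.1,0,0,1,0,0,0],[0.1,0,0,1,0,0,0],[0.1,0,0,0.7,0,0,0]]}}

```text
clock: 18.65
position: [0.4618, 0.2819, 0.0716]
ee_rot: [-1.918, -2.488, 0.003]
force: [0.2, -0.8, -0.0]
width: 0.268
gripper_force: 25.0
```

{"name": "carry_out", "arguments": {"commands": [[0.1,0,0,0.7,0,0,0],[0.1,0,0,0.4,0,0,0],[0.1,0,0,0,0,0,0],[0.1,0,0,0,0,0,0]]}}

```text
clock: 19.05
position: [0.4622, 0.2833, 0.0464]
ee_rot: [1.917, 2.489, 0.0]
force: [-0.0, 0.7, -1.3]
width: 0.269
gripper_force: 25.0
```

```bash
python3 -c "
from h import *
go(.4612,.2826,.0307,104.8)"
```

```text
pos [0.4622 0.2833 0.0464] yaw 104.8 tilt [0.0003 0.0001] t 19.05 F [-0.   0.7 -1.3] w 24.7 g 25.0
 shift now [-0.02 -0.04  0.63]
 turn z shares -0.0
 shift after turn [-0.02 -0.04  0.63]
```

{"name": "carry_out", "arguments": {"commands": [[0.1,-0.02,-0.04,0.3,0,0,0],[0.1,0,0,0.15,0,0,0],[0.1,0,0,0.06,0,0,0],[0.1,0,0,0,0,0,0],[0.1,0,0,0,0,0,0]]}}

```text
clock: 19.55
position: [0.4609, 0.2828, 0.0333]
ee_rot: [1.916, 2.49, 0.0]
force: [1.7, -0.6, -1.1]
width: 0.268
gripper_force: 25.0
```

```bash
python3 -c "
from h import *
go(.4612,.2826,.0307,104.8)"
```

```text
pos [0.4609 0.2828 0.0333] yaw 104.84 tilt [0.0001 0.0001] t 19.55 F [ 1.7 -0.6 -1.1] w 24.6 g 25.0
 shift now [-0.01  0.01  0.11]
 turn z shares 0.01
 shift after turn [-0.01  0.01  0.11]
```

{"name": "carry_out", "arguments": {"commands": [[0.1,0,0,0.06,0,0,0],[0.1,0,0,0.04,0,0,0],[0.1,0,0,0,0,0,0]]}}

```text
clock: 19.85
position: [0.4609, 0.2828, 0.0307]
ee_rot: [1.916, 2.49, 0.0]
force: [-0.2, -1.3, -1.7]
width: 0.266
gripper_force: 25.0
```

{"name": "carry_out", "arguments": {"commands": [[0.1,0,0,0.04,0,0,0],[0.1,0,0,0,0,0,0]]}}

```text
clock: 20.05
position: [0.4609, 0.2828, 0.0306]
ee_rot: [1.915, 2.489, 0.0]
force: [-2.1, -2.6, 12.5]
width: 0.269
gripper_force: 25.0
```

{"name": "carry_out", "arguments": {"commands": [[0.32,0,0,-0.02,0,0,0],[0.45,0,0,0,0,0,0],[0.45,0,0,0,0,0,0],[0.45,0,0,-0.3,0,0,0],[0.45,0,0,-0.8,0,0,0],[0.45,0,0,-1,0,0,0],[0.45,0,0,-1,0,0,0],[0.45,0,0,-1,0,0,0]]}}

```text
clock: 20.85
position: [0.4606, 0.2828, 0.1341]
ee_rot: [-1.916, -2.49, 0.0]
force: [-0.2, -0.6, 0.3]
width: 0.452
gripper_force: 0.0
```

{"name": "carry_out", "arguments": {"commands": [[0.5,-1,0,-1,0,0,0],[0.5,-1,0,-1,0,0,0],[0.5,-1,0.5,-0.5,0,0,0],[0.5,-1,0.5,0,0,0,0],[0.5,0,0.5,0,0,0,0],[0.5,0,0,0,0,0,0]]}}

```text
clock: 21.45
position: [0.5239, 0.1956, 0.1954]
ee_rot: [-1.918, -2.488, -0.001]
force: [-0.3, -0.2, -1.1]
width: 0.501
gripper_force: 0.0
```

```bash
cat > tower.py <<'E'
from h import *
def tower():
    d=get('wrist'); h=cv2.cvtColor(d['pixels'],cv2.COLOR_RGB2HSV); P=cloud(d); v=h[...,2];s=h[...,1]; z=P[...,2]
    for nm,m,hh in(('pale',(s<75)&(v>140)&(z>.034)&(z<.05),.038),('grey',(s<75)&(v>60)&(z>.02)&(z<.033),.024)):
        for c,f in blobs(d,m,(100,0,600,265),200):
            r=rect(d,c,hh); print(nm,np.round(r[0],1),np.round(r[1],1),round(r[2],2),c.min(0),c.max(0))
    return d
E
python3 -c "
from tower import *
d=tower(); print(d['tool_from_camera'].round(3)); print(arm.observe()['joints'].round(2))
go(.512,-.033,.15,15.5)"
```

```text
pale [553.1 308.1] [ 25.2 119.2] 104.78 [370   9] [407 168]
pale [461. 284.] [ 24.7 119.2] 104.8 [250   9] [285 168]
grey [515.7 265.4] [56.4 72.5] 14.7 [286  99] [371 167]
grey [500.3 323.5] [60.7 72.6] 14.66 [283  16] [374  97]
[[-0.001 -0.964 -0.264  0.071]
 [ 1.    -0.001 -0.     0.001]
 [ 0.    -0.264  0.964 -0.159]
 [ 0.     0.     0.     1.   ]]
[ 0.07  0.46 -0.72  1.74  0.34  1.08 -0.51]
pos [0.5226 0.1964 0.1952] yaw 104.84 tilt [-0.0006  0.0009] t 21.5 F [-0.5  0.1  0.3] w 46.2 g 0.0
 shift now [-8.76 -2.76  1.8 ]
 turn z shares 15.59
 shift after turn [-2.86  8.73  1.81]
```

Both pale sticks are in place, with their midpoint at (507.0, 296.0) mm and yaw 104.8°. Next is the jaw.

{"name": "carry_out", "arguments": {"commands": [[0.5,-0.8,-0.2,0,0,0,0],[0.5,-1,-0.32,0,0,0,0],[0.5,-1,-0.32,0,0,0,0],[0.5,-1,-0.32,0,0,0,0],[0.5,-1,-0.32,0,0,0,0],[0.5,-1,-0.32,0,0,0,0],[0.5,-1,-0.32,0,0,0,0],[0.5,-1,-0.32,0,0,0,0]]}}

```text
clock: 22.3
position: [0.5127, -0.0076, 0.1952]
ee_rot: [-1.912, -2.492, -0.0]
force: [1.1, -0.7, -0.7]
width: 0.499
gripper_force: 0.0
```

{"name": "carry_out", "arguments": {"commands": [[0.5,-0.9,-0.3,0,0,0,0],[0.5,0,0,0,0,0,1],[0.5,0,0,0,0,0,1],[0.5,0,0,0,0,0,1],[0.5,0,0,0,0,0,1],[0.5,0,0,0,0,0,1],[0.5,0,0,0,0,0,1],[0.5,0,0,0,0,0,1]]}}

```text
clock: 23.1
position: [0.5114, -0.0301, 0.1951]
ee_rot: [-2.654, -1.68, 0.0]
force: [-0.3, 0.7, -0.2]
width: 0.499
gripper_force: 0.0
```

```bash
python3 -c "
from h import *
print(arm.observe()['joints'].round(2))
go(.512,-.033,.15,15.5)"
```

```text
[ 0.39  0.34 -0.55  1.85  0.21  1.01 -0.69]
pos [ 0.5114 -0.0301  0.1951] yaw 64.66 tilt [-0.0008  0.0007] t 23.1 F [-0.3  0.7 -0.2] w 45.9 g 0.0
 shift now [-0.09  0.07  1.8 ]
 turn z shares 8.58
 shift after turn [-0.01  0.12  1.8 ]
```

{"name": "carry_out", "arguments": {"commands": [[0.5,0,0,0,0,0,1],[0.5,0,0,0,0,0,1],[0.5,0,0,0,0,0,1],[0.5,0,0,0,0,0,1],[0.5,0,0,0,0,0,1],[0.5,0,0,0,0,0,1],[0.5,0,0,0,0,0,1],[0.5,0,0,0,0,0,1]]}}

```text
clock: 23.9
position: [0.5114, -0.0301, 0.195]
ee_rot: [-3.098, -0.513, 0.001]
force: [0.6, 0.3, 0.7]
width: 0.502
gripper_force: 0.0
```

{"name": "carry_out", "arguments": {"commands": [[0.5,0,0,0,0,0,0.58],[0.5,0,0,0,0,0,0],[0.5,0,0,0,0,0,0]]}}

```text
clock: 24.2
position: [0.5118, -0.0309, 0.1952]
ee_rot: [-3.111, -0.431, 0.001]
force: [0.1, 0.5, -1.4]
width: 0.5
gripper_force: 0.0
```

```bash
python3 -c "
from h import *
d=look('brass',.07,win=(150,0,560,300),amin=50,name='w6'); look('red',.034,win=(150,0,560,300))
go(.512,-.033,.055,15.5)"
```

```text
wrist brass ctr [510.6 -30.9] size [15.1 20.4] ang 15.71 px [308 215] [327 240] z 71.2
wrist red ctr [581.9 -10.8] size [ 24.8 113.4] ang 15.7 px [302  56] [332 198] z 35.4
pos [ 0.512  -0.0314  0.1952] yaw 15.71 tilt [-0.0002  0.0002] t 24.3 F [ 0.1 -0.4  0.1] w 45.9 g 0.0
 shift now [-0.01  0.06  5.61]
 turn z shares 0.04
 shift after turn [-0.01  0.06  5.61]
```

View pics/w6.png

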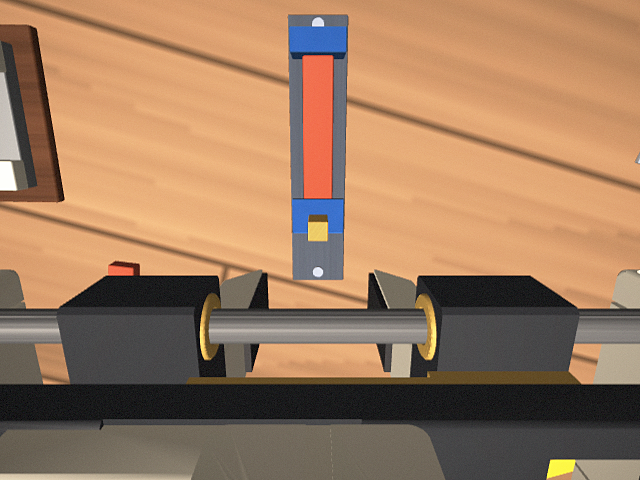

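The view shows the brass post at (318,230), the red stick at (317,125) and the jaw closed at (318,212). I'll go down and pinch the post.

{"name": "carry_out", "arguments": {"commands": [[0.5,-0.1,0,1,0,0,0],[0.5,0,0,1,0,0,0],[0.5,0,0,1,0,0,0],[0.5,0,0,1,0,0,0],[0.5,0,0,1,0,0,0],[0.5,0,0,0.6,0,0,0],[0.5,0,0,0.15,0,0,0],[0.5,0,0,0,0,0,0]]}}

```text
clock: 25.1
position: [0.5095, -0.0326, 0.0512]
ee_rot: [-3.112, -0.427, 0.001]
force: [-0.4, 0.3, 0.4]
width: 0.501
gripper_force: 0.0
```

{"name": "carry_out", "arguments": {"commands": [[0.05,0,0,0,0,0,0],[0.05,0,0,0,0,0,0],[0.05,0,0,0,0,0,0],[0.05,0,0,0,0,0,0],[0.05,0,0,0,0,0,0]], "squeeze": 20}}

```text
clock: 25.6
position: [0.5097, -0.0314, 0.0519]
ee_rot: [-3.111, -0.427, -0.001]
force: [-2.6, 6.1, 4.9]
width: 0.172
gripper_force: 20.0
```

```bash
python3 -c "
from h import *
go(.490,-.0368,.05,15.7)"
```

```text
pos [ 0.5097 -0.0314  0.0519] yaw 15.63 tilt [0.0002 0.0012] t 25.6 F [-2.6  6.1  4.9] w 15.8 g 20.0
 shift now [-0.82 -0.    0.08]
 turn z shares -0.01
 shift after turn [-0.82 -0.01  0.08]
```

{"name": "carry_out", "arguments": {"commands": [[0.05,-0.15,0,0,0,0,0],[0.05,-0.2,0,0,0,0,0],[0.05,-0.2,0,0,0,0,0],[0.05,-0.2,0,0,0,0,0],[0.05,-0.2,0,0,0,0,0],[0.05,0,0,0,0,0,0],[0.05,0,0,0,0,0,0]]}}

```text
clock: 26.3
position: [0.487, -0.0379, 0.0519]
ee_rot: [-3.111, -0.427, -0.001]
force: [-1.8, 4.9, 4.7]
width: 0.171
gripper_force: 20.0
```

{"name": "carry_out", "arguments": {"commands": [[0.5,0,0,0,0,0,0],[0.5,0,0,0,0,0,0],[0.5,0,0,0,0,0,0],[0.5,0,0,-1,0,0,0],[0.5,0,0,-1,0,0,0],[0.5,0.5,0,-1,0,0,0],[0.5,1,0,-1,0,0,0],[0.5,1,0,0,0,0,0]]}}

```text
clock: 27.1
position: [0.5497, -0.0226, 0.1551]
ee_rot: [3.112, 0.424, 0.009]
force: [0.2, -0.3, -1.1]
width: 0.499
gripper_force: 0.0
```

{"name": "carry_out", "arguments": {"commands": [[0.5,1,0,0,0,0,0],[0.5,0.3,0,0,0,0,0],[0.5,0,0,0,0,0,0],[0.5,0,0,0,0,0,0]]}}

```text
clock: 27.5
position: [0.5772, -0.0141, 0.151]
ee_rot: [3.112, 0.425, -0.003]
force: [-0.3, -0.3, -0.0]
width: 0.501
gripper_force: 0.0
```

```bash
python3 -c "
from h import *
d=look('brass',.07,win=(150,0,560,320),amin=50,name='w7'); look('red',.034,win=(150,0,560,300))
go(.5787,-.0117,.021,15.7)"
```

```text
wrist brass ctr [550.5 -99.5] size [11.5 22.2] ang 36.59 px [415 294] [434 319] z 233.3
wrist brass ctr [510.2  45.8] size [11.9 21.1] ang 0.68 px [201 294] [220 319] z 233.5
wrist brass ctr [734.5 -92.2] size [27.2 50.5] ang 105.51 px [476   0] [559  52] z 32.5
wrist red ctr [579.9 -11.3] size [ 24.8 119.5] ang 15.69 px [298 144] [331 296] z 35.4
pos [ 0.5772 -0.0143  0.1513] yaw 15.54 tilt [-0.0011 -0.0005] t 27.6 F [-0.2 -0.   0.3] w 46.1 g 0.0
 shift now [ 0.09 -0.08  5.21]
 turn z shares -0.03
 shift after turn [ 0.08 -0.08  5.21]
```

View pics/w7.png

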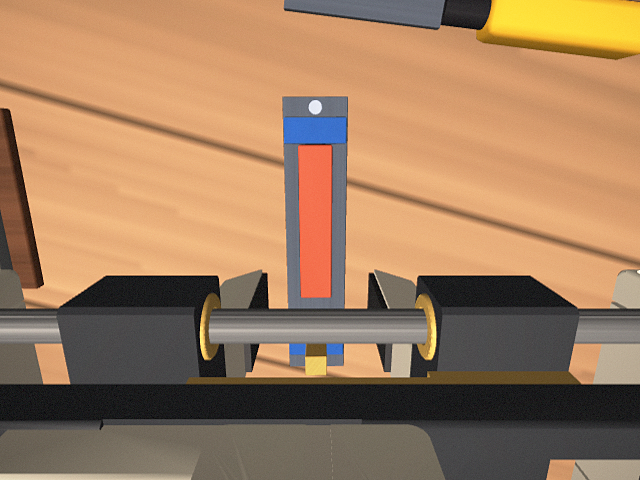

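The view shows the jaw drawn back (post at (316,365)) and the red stick fully exposed at (315,221), measuring 119.5 × 24.8 mm. I'll grasp it.

{"name": "carry_out", "arguments": {"commands": [[0.45,0.1,-0.08,1,0,0,-0.03],[0.45,0.03,0,1,0,0,0],[0.45,0,0,1,0,0,0],[0.45,0,0,1,0,0,0],[0.45,0,0,0.7,0,0,0],[0.45,0,0,0.35,0,0,0],[0.45,0,0,0,0,0,0],[0.45,0,0,0,0,0,0]]}}

```text
clock: 28.4
position: [0.5812, -0.011, 0.0259]
ee_rot: [3.112, 0.43, 0.001]
force: [0.4, -0.1, 1.1]
width: 0.453
gripper_force: 0.0
```

```bash
python3 -c "
from h import *
go(.5799,-.0113,.023,15.7)"
```

```text
pos [ 0.5812 -0.011   0.0259] yaw 15.73 tilt [ 0.0007 -0.0001] t 28.4 F [ 0.4 -0.1  1.1] w 41.7 g 0.0
 shift now [-0.06 -0.    0.12]
 turn z shares 0.01
 shift after turn [-0.05 -0.    0.12]
```

{"name": "carry_out", "arguments": {"commands": [[0.45,-0.05,0,0.05,0,0,0],[0.1,0,0,0,0,0,0],[0.1,0,0,0,0,0,0],[0.1,0,0,0,0,0,0],[0.1,0,0,0,0,0,0]], "squeeze": 25}}

```text
clock: 28.9
position: [0.5801, -0.0113, 0.0244]
ee_rot: [3.112, 0.43, 0.001]
force: [-0.6, -0.5, 4.9]
width: 0.265
gripper_force: 25.0
```

{"name": "carry_out", "arguments": {"commands": [[0.1,0,0,-0.3,0,0,0],[0.1,0,0,-0.6,0,0,0],[0.1,0,0,-1,0,0,0],[0.1,0,0,-1,0,0,0],[0.1,0,0,-1,0,0,0],[0.1,0,0,-1,0,0,0],[0.1,0,0,-1,0,0,0],[0.1,0,0,0,0,0,0.16]]}}

```text
clock: 29.7
position: [0.5819, -0.0107, 0.1761]
ee_rot: [3.115, 0.405, 0.011]
force: [1.5, 0.8, -0.4]
width: 0.271
gripper_force: 25.0
```

```bash
python3 -c "
from h import *
go(.507,.296,.17,14.8)"
```

```text
pos [ 0.5819 -0.0107  0.1761] yaw 14.82 tilt [0.0067 0.0003] t 29.7 F [ 1.5  0.8 -0.4] w 24.9 g 25.0
 shift now [  0.24 -12.63   0.23]
 turn z shares 0.0
 shift after turn [  0.24 -12.63   0.25]
```

{"name": "carry_out", "arguments": {"commands": [[0.1,0.03,-0.6,0,0,0,0],[0.1,0.03,-1,0,0,0,0],[0.1,0.03,-1,0,0,0,0],[0.1,0.03,-1,0,0,0,0],[0.1,0.03,-1,0,0,0,0],[0.1,0.03,-1,0,0,0,0],[0.1,0.03,-1,0,0,0,0],[0.1,0.03,-1,0,0,0,0]]}}

```text
clock: 30.5
position: [0.5351, 0.1759, 0.1705]
ee_rot: [3.115, 0.407, -0.004]
force: [-0.1, -0.2, -1.1]
width: 0.274
gripper_force: 25.0
```

{"name": "carry_out", "arguments": {"commands": [[0.1,0,-1,0,0,0,0],[0.1,0,-1,0,0,0,0],[0.1,0,-1,0,0,0,0],[0.1,0,-1,0,0,0,0],[0.1,0,-0.7,0,0,0,0],[0.1,0,-0.3,0,0,0,0],[0.1,0,0,0,0,0,0],[0.1,0,0,0,0,0,0]]}}

```text
clock: 31.3
position: [0.5049, 0.2939, 0.1709]
ee_rot: [3.114, 0.405, -0.001]
force: [-0.3, -1.0, -0.9]
width: 0.268
gripper_force: 25.0
```

```bash
python3 -c "
from h import *
d=get('wrist'); h=cv2.cvtColor(d['pixels'],cv2.COLOR_RGB2HSV); z=cloud(d)[...,2]
m=((h[...,0]<8)|(h[...,0]>174))&(h[...,1]>130)&(h[...,2]>70)&(z>.1)
for c,f in blobs(d,m,(150,0,500,265),200):
    H=np.nanmedian(z[f])-.0014; r=rect(d,c,H); print(H,np.round(r[0],1),np.round(r[1],1),round(r[2],2))
go(.507,.296,.0424,14.8)"
```

```text
0.1804766135684538 [542.  304.1] [25.  42.5] 14.77
pos [0.5052 0.2935 0.1711] yaw 14.75 tilt [-0.0004 -0.0012] t 31.35 F [ 0.5  1.  -0.4] w 24.8 g 25.0
 shift now [ 0.1  -0.08  5.15]
 turn z shares -0.01
 shift after turn [ 0.09 -0.08  5.15]
```

{"name": "carry_out", "arguments": {"commands": [[0.1,0.1,-0.08,0.5,0,0,0],[0.1,0,0,0.9,0,0,0],[0.1,0,0,1,0,0,0],[0.1,0,0,1,0,0,0],[0.1,0,0,0.6,0,0,0],[0.1,0,0,0.3,0,0,0],[0.1,0,0,0,0,0,0],[0.1,0,0,0,0,0,0]]}}

```text
clock: 32.15
position: [0.5074, 0.2977, 0.0646]
ee_rot: [-3.115, -0.405, -0.002]
force: [-0.1, -0.1, -0.2]
width: 0.268
gripper_force: 25.0
```

```bash
python3 -c "
from h import *
go(.5073,.2961,.0424,14.8)"
```

```text
pos [0.5074 0.2977 0.0646] yaw 14.82 tilt [0.0009 0.0006] t 32.15 F [-0.1 -0.1 -0.2] w 24.7 g 25.0
 shift now [-0.02  0.06  0.89]
 turn z shares 0.0
 shift after turn [-0.02  0.06  0.89]
```

{"name": "carry_out", "arguments": {"commands": [[0.1,0,0.02,0.35,0,0,0],[0.1,0,0,0.25,0,0,0],[0.1,0,0,0.1,0,0,0],[0.1,0,0,0,0,0,0],[0.1,0,0,0,0,0,0],[0.1,0,0,0,0,0,0]]}}

```text
clock: 32.75
position: [0.5072, 0.2971, 0.0467]
ee_rot: [-3.115, -0.405, -0.001]
force: [0.2, 0.6, -1.0]
width: 0.269
gripper_force: 25.0
```

```bash
python3 -c "
from h import *
go(.5073,.2961,.0424,14.8)"
```

```text
pos [0.5072 0.2971 0.0467] yaw 14.83 tilt [0.0003 0.0002] t 32.75 F [ 0.2  0.6 -1. ] w 24.8 g 25.0
 shift now [-0.01  0.04  0.17]
 turn z shares 0.0
 shift after turn [-0.    0.04  0.17]
```

{"name": "carry_out", "arguments": {"commands": [[0.1,0,0.04,0.1,0,0,0],[0.1,0,0,0.05,0,0,0],[0.1,0,0,0,0,0,0],[0.1,0,0,0,0,0,0]]}}

```text
clock: 33.15
position: [0.5073, 0.2959, 0.0427]
ee_rot: [3.115, 0.405, -0.0]
force: [-0.5, 0.2, -1.2]
width: 0.274
gripper_force: 25.0
```

{"name": "carry_out", "arguments": {"commands": [[0.1,0,0,0.04,0,0,0],[0.1,0,0,0,0,0,0]]}}

```text
clock: 33.35
position: [0.5074, 0.296, 0.0424]
ee_rot: [3.115, 0.405, 0.001]
force: [-2.3, -2.3, 7.4]
width: 0.265
gripper_force: 25.0
```

Contact. I'll release, retreat and check.

{"name": "carry_out", "arguments": {"commands": [[0.32,0,0,-0.02,0,0,0],[0.45,0,0,0,0,0,0],[0.45,0,0,0,0,0,0],[0.45,0,0,-0.3,0,0,0],[0.45,0,0,-0.8,0,0,0],[0.45,0,0,-1,0,0,0],[0.45,0,0,-1,0,0,0],[0.45,0,0,-1,0,0,0]]}}

```text
clock: 34.15
position: [0.5072, 0.296, 0.1462]
ee_rot: [-3.115, -0.405, -0.0]
force: [-0.2, 0.3, -0.8]
width: 0.45
gripper_force: 0.0
```

{"name": "carry_out", "arguments": {"commands": [[0.5,-1,0,-1,0,0,0],[0.5,-1,0,-1,0,0,0],[0.5,-1,0,-0.5,0,0,0],[0.5,-1,0,0,0,0,0],[0.5,0,0,0,0,0,0],[0.5,0,0,0,0,0,0]]}}

```text
clock: 34.75
position: [0.4107, 0.2704, 0.2079]
ee_rot: [3.115, 0.406, 0.002]
force: [1.3, -0.3, -0.1]
width: 0.499
gripper_force: 0.0
```

```bash
python3 -c "
from tower import *
look('red',.052,win=(200,0,500,265)); d=tower(); save(d,'w8'); print(arm.observe()['clock'])"
```

```text
wrist red ctr [406.8 155.2] size [21.4 25.3] ang 98.33 px [426 242] [457 264] z 15.4
wrist red ctr [506.9 296. ] size [ 25.1 120. ] ang 14.77 px [301  12] [334 172] z 53.4
pale [471.  248.4] [24.7 46.9] 104.74 [333 141] [387 170]
pale [452.4 319.1] [24.7 46.2] 104.74 [249 141] [302 170]
pale [563.2 272.6] [24.6 47.4] 104.76 [334  17] [393  51]
pale [544.5 343.3] [24.6 46.2] 104.76 [243  17] [301  51]
grey [518.  260.3] [46.5 71.3] 14.75 [334  53] [389 140]
grey [499.2 331.8] [45.6 71.3] 14.75 [247  53] [301 140]
34.85
```

View pics/w8.png

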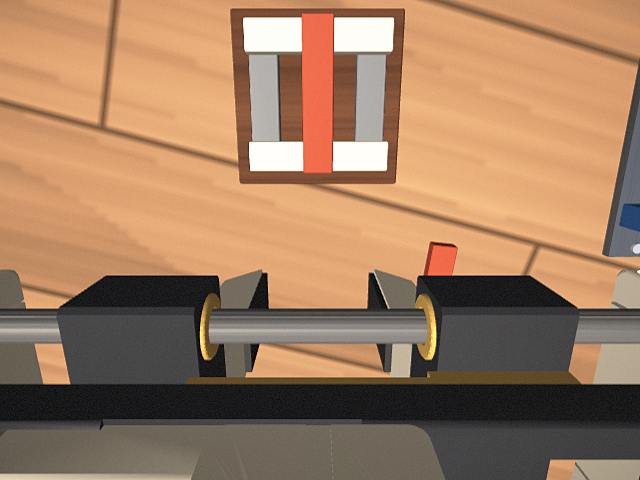

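The view shows the finished tower: the red stick at (318,92) lies midway across the pale sticks at (318,35) and (318,156). It measures (506.9, 296.0) mm at 14.8°, so the tower is square and centred.

```bash
python3 -c "
from cell import arm
print(arm.sign_off())"
```

```text
the job is handed in; nothing more can be done
None
```

The tower is built and handed in: both pale sticks lie flush across the ends of the grey ones, and the red stick sits midway on top, within about 1 mm of centre and square by the wrist camera. It took about 35 s of the 72 s allowed.

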